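# Steady the rocking iron stand

### The arm

A 6-joint arm with a two-finger parallel gripper is mounted at the origin on the work surface. World frame = base frame: x ahead of the robot, y to its left, z up, the work surface at z = 0. Lengths are in m, angles in rad, forces in N, time in s.
With the tool pointing down it reaches from about 0.15 to 0.775 m from the base axis. Payload 6.1 kg.
Tool frame: the origin (TCP) lies at the very end of the fingers, on their centre line; the grasp point (between the pads) lies env.grip_point_offset behind it (env.grip_point_offset is the distance from the TCP to the grasp point, in m); z points along the fingers, y is the line along which they close (so a half turn about z gives the same grasp; the last joint's range is limited). The gripper opens to 85 mm and grips with 20 to 120 N. Pads are 22 mm wide; open, the fingers measure 114 mm over their backs; the gripper's body (76 mm by 85 mm) begins 54 mm behind the grasp point. The pads swing forward as they close: fully open they stand 13 mm farther back than shut.
Start: joints at [-1.249, 0.126, -0.04, 1.405, 0, 1.571], TCP at [0.166, -0.498, 0.231] pointing down, gripper open.
Joint ranges: [-2.72, 2.72], [-0.95, 1.95], [-1.27, 1.35], [-1.78, 2.02], [-1.46, 1.47], [-3.14, 3.14]. Speed limits (rad/s): [2.39, 2.39, 3.01, 3.14, 3.14, 3.14].

### API

Orientations are given as a rotation vector (axis times angle).
In Python, from bench import env, imaging gives the robot as it stands.
- The arm moves only by the tool servo_tool, never from a script. Its argument "deltas" is one flat list of numbers, 5 for each row, row after row: the opening, from 0 (shut) to 1 (fully open), then the shift along the tool's x, y, z normalised to -1 to 1, where 1 is 0.5 m, then the turn about the tool's z normalised to -1 to 1, where 1 is pi rad. In form: [hand, tx, ty, tz, roll, hand, tx, ty, tz, roll, ...]. A call has 1 to 10 rows; each row is the pose to reach, as a shift and turn from the pose commanded when the call began, along the tool's axes at that moment, turning the shorter way round; what a row does not reach only later rows make up. A row lasts 1/10 s, in which the tool goes at most 50 mm and 8.59 degrees, less where a joint would pass 70% of its speed; a pose out of reach is approached as far as the arm can. A call with a number of a shift or a turn outside -1 to 1 is refused whole. A call with a gripper value outside its range is refused whole. The fingers move at their own pace and stop on an object; "squeeze" is the grip in N (left out, the last holds). Time passes only in rows, so rows that repeat a pose let the fingers close. It gives the time, the measured TCP pose, the force, the opening and the grip force at its end, in the units of the state.
- env.sense(): the state, without advancing time (a new reading comes with each control period).
- imaging.grab_frame(name): name is "side" or "top" or "wrist"; returns the picture (420x560x3 uint8, blue, green, red); there is no depth.
- imaging.camera_model(name): a dict with "camera_matrix" (3x3 intrinsics, pixels), "R" (3x3) and "t" (3): a world point X has camera coordinates R X + t; the wrist camera has in their place "hand_eye" (4x4, takes a point from camera to tool coordinates, whose origin is the TCP and whose axes are the flange's). Camera axes: x right, y down, z forward; pixel columns grow to the right and rows downward; lengths in m; the calibration is good to about 2 mm. A picture is of the moment at which its call begins: read the wrist's pose just before it. camera_model takes no time and is no camera call.
- env.job_done(): hands the job in; it is judged then, once.
The state is a dict: "clock": time; "qpos": joint angles; "joint_velocities": joint speeds; "joint_efforts": joint torques, N m; "tool_pos": TCP position; "ee_rot": TCP orientation; "wrist_force": force on the tool from outside, world axes, zero at the start; "torque": the same for the moment, N m; "finger_gap": finger opening in m; "grip_force": force on a finger pad.
Only numpy, scipy, OpenCV 4.12 (cv2) and the standard library are available. Lean on these libraries where they do the work, as an engineer would, in place of code of your own. Each camera call takes 0.05 s, during which the arm holds its last target. There are 200 camera calls.

### The job

The steel stand under the charcoal iron rocks because the screw foot at one corner has been backed off. Take that foot's wing screw from above and screw it down clockwise to the end of its thread, so that all four feet bear on the table, then let go. Leave the iron standing in its place on the stand, and do not shove the stand about.

Things in the scene. Friction and masses are not known exactly. Their poses are not given: they have to be found in the camera images.
- stand: Rocking steel stand, the one that carries the charcoal iron (a like stand with a pot is sound): plate 200 x 330 mm, top 46 mm up. Origin at sole level under its centre; x along the short side, y the long side. Plain feet at (75,145), (-75,-145), (-75,145) mm, screw foot at (75,-145). It first sags 2 to 3 degrees to the screw foot.
- wing_screw (a joint): Turn of the wing screw, rad, clockwise from above: 0 backed right off, 1.4 hard end of the thread; starts at 0 to 0.4. One rad lowers foot and wing 4 mm in the plate; at 1.4 the foot is as long as the others and the blade lies along the stand's long side, until then it is turned anticlockwise by the remainder. Stiff (0.12 N m), stays as left.
- wing_grip (a point): Middle of the wing screw's upright brass blade (48 mm long, 10 thick, 28 high), on the screw's upright axis, about 86 mm above the table, 14 mm below the blade's top edge; that height hardly changes as it is turned. x along the blade, y across it, z up. Grip across the thickness, fingers down; the iron's side is about 80 mm away.
- opposite_foot: The plain rubber-tipped foot (20 mm across) diagonally across from the screw foot, on the stand; origin at the middle of its sole. Its tip is springy rubber that reaches 1.2 mm and takes up the last of the play (1.6 to 4 N). It hangs a few mm clear of the table while the stand rocks.
- iron: The charcoal iron standing on the plate, dark cast iron, 2 to 2.9 kg, about 180 mm long, 96 mm wide, 155 mm high with a wooden handle along its top; origin at the middle of its underside, x towards its nose, z up.
Mind the look-alikes: they are no part of the job. Leave any green look-alike of the iron alone.

How it is judged:
By the outcome, as a careful person would: the job done as asked, in the order asked, and still so for the second after the job is handed in, with the robot touching nothing.
It also fails if it takes over 35 s, if anything falls off the work surface, if the arm or the gripper's body presses on something with over 40 N, if the wrist force passes 120 N, or if a joint passes its speed limit or range.

## Working session

There is one attempt and no reset: what is moved stays moved. The work goes in short steps, Python scripts to look and compute and a tool call to move; the robot and the scene stay as the last step left them, time stands still between calls to the robot, and variables do not carry over. Pictures are saved under pics/ and viewed, at most 10 in all, crops included, and the job is handed in when it is done.

Besides the shell and the picture viewer there is one more tool, called after "Emit:" as name(argument=value, ...), one argument or row to a line, values as JSON. servo_tool: Moves the arm, as the interface text tells. Its arguments: {"type":"object","properties":{"deltas":{"type":"array"},"squeeze":{"type":"number"}},"required":["deltas"]}

```bash
mkdir -p pics && python3 - <<'E'
from bench import env, imaging
import cv2, numpy as np
s=env.sense();print(s['clock'],s['tool_pos'],s['ee_rot'],s['finger_gap'],env.grip_point_offset)
for n in('top','side'):
    cv2.imwrite(f'pics/{n}0.png',imaging.grab_frame(n)); m=imaging.camera_model(n)
    print(n,np.round(m['camera_matrix'],1).tolist(),np.round(-m['R'].T@m['t'],3),np.round(m['R'],3).tolist())
E
```

```text
0.0 [ 0.16590548 -0.49766949  0.23053115] [-3.09949748e+00 -5.03019623e-01  4.13453460e-04] 0.08522560437004559 0.0187
top [[390.2, 0.0, 274.2], [0.0, 390.2, 207.7], [0.0, 0.0, 1.0]] [ 0.263 -0.007  0.947] [[0.019, -1.0, -0.02], [-0.992, -0.017, -0.128], [0.128, 0.022, -0.992]]
side [[416.4, 0.0, 283.7], [0.0, 416.4, 209.5], [0.0, 0.0, 1.0]] [0.116 0.525 0.801] [[-0.899, -0.438, -0.016], [-0.331, 0.702, -0.631], [0.288, -0.561, -0.776]]
```

View pics/top0.png

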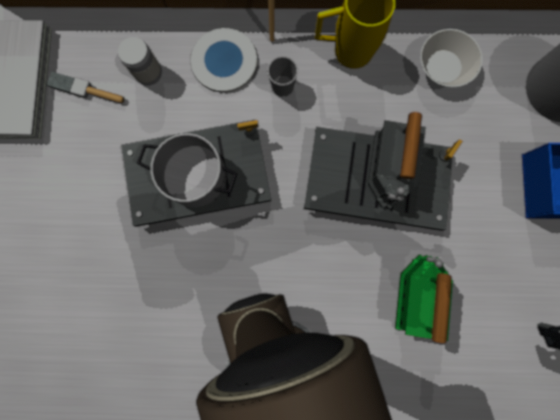

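View pics/side0.png

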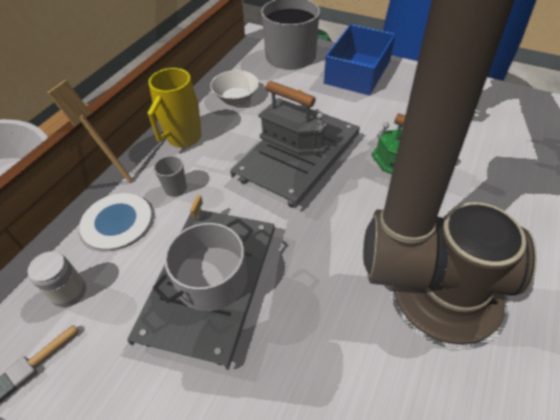

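The top view shows two candidate brass wings: (454,150) on the iron's stand and (247,125) on the pot's stand. The green iron at (425,300) and the wooden handles (412,145), (442,308) are similarly coloured. I choose (454,150) because it's on the charcoal iron's stand. Next I'll measure it and check it in a close crop.

```bash
cat > h.py <<'E'
from bench import env, imaging
import cv2, numpy as np
from scipy.spatial.transform import Rotation as Ro
def ray(n,px,z,s=None):
    m=imaging.camera_model(n); K=m['camera_matrix']
    d=np.linalg.inv(K)@np.array([px[0],px[1],1.])
    if n=='wrist':
        H=np.array(m['hand_eye']);R=Ro.from_rotvec(s['ee_rot']).as_matrix()
        C=R@H[:3,3]+s['tool_pos'];D=R@H[:3,:3]@d
    else:
        C=-m['R'].T@m['t'];D=m['R'].T@d
    return C+D*(z-C[2])/D[2]
def proj(n,X,s=None):
    m=imaging.camera_model(n);K=m['camera_matrix']
    if n=='wrist':
        H=np.array(m['hand_eye']);R=Ro.from_rotvec(s['ee_rot']).as_matrix()
        c=np.linalg.inv(H)@np.append(R.T@(np.array(X)-s['tool_pos']),1);c=c[:3]
    else: c=m['R']@X+m['t']
    p=K@c;return p[:2]/p[2]
E
python3 - <<'E'
from h import *
f=cv2.imread('pics/top0.png')
hsv=cv2.cvtColor(f,cv2.COLOR_BGR2HSV)
print(hsv[150,454],hsv[145,412])
x0,y0=435,125
m=cv2.inRange(hsv[y0:175,x0:475],(8,120,90),(30,255,255))
n,l,st,c=cv2.connectedComponentsWithStats(m);print(st[1:],c[1:]+[x0,y0])
p=cv2.findNonZero(m).reshape(-1,2)+[x0,y0]
r=cv2.minAreaRect(p.astype(np.float32));print(r)
b=cv2.boxPoints(r)
for q in b: print(q,np.round(ray('top',q,.1),3))
# plate corners by eye
for q in [(317,128),(305,211),(446,230),(455,158)]: print(q,np.round(ray('top',q,.046),3))
cv2.imwrite('pics/crop1.png',cv2.resize(f[100:240,290:480],None,fx=4,fy=4,interpolation=cv2.INTER_CUBIC))
mm=imaging.camera_model('wrist');print(mm['camera_matrix'],mm['hand_eye'])
E
```

```text
[ 20 182 139] [ 14 180 115]
[[12 15 15 17 98]] [[453.47959184 148.33673469]]
((453.1051330566406, 147.14163208007812), (7.402876377105713, 19.391605377197266), 31.607501983642578)
[444.87122 153.45923] [ 0.499 -0.362  0.1  ]
[455.0343  136.94421] [ 0.537 -0.386  0.1  ]
[461.33905 140.82404] [ 0.528 -0.4    0.1  ]
[451.17596 157.33905] [ 0.49  -0.376  0.1  ]
(317, 128) [ 0.572 -0.085  0.046]
(305, 211) [ 0.372 -0.058  0.046]
(446, 230) [ 0.334 -0.381  0.046]
(455, 158) [ 0.503 -0.408  0.046]
[[322.51561605   0.         280.81591119]
 [  0.         322.51561605 207.60964232]
 [  0.           0.           1.        ]] [[ 1.05362739e-04 -9.51865468e-01 -3.06516101e-01  7.82081959e-02]
 [ 9.99999840e-01  2.70472453e-04 -4.96191441e-04 -3.52350578e-04]
 [ 5.55211659e-04 -3.06516000e-01  9.51865344e-01 -1.42926525e-01]
 [ 0.00000000e+00  0.00000000e+00  0.00000000e+00  1.00000000e+00]]
```

View pics/crop1.png

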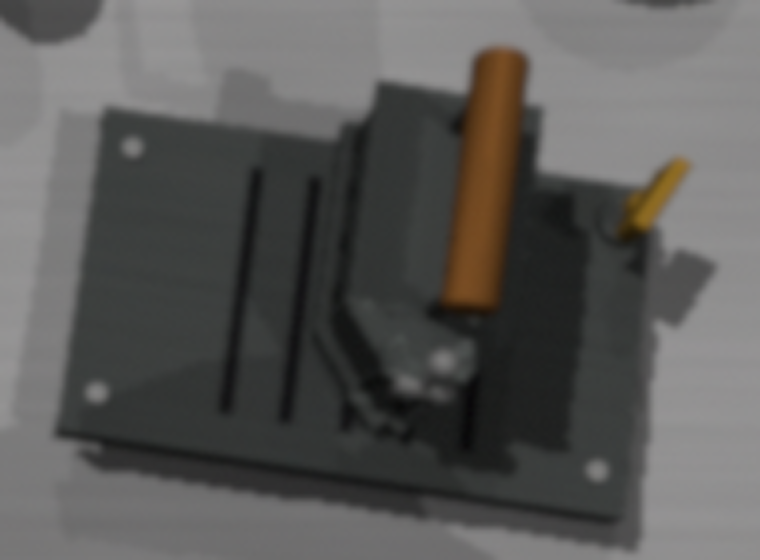

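The crop confirms the choice: the brass blade at full-image (454,149), on the right corner of the iron's stand. Its centre is about (0.513, -0.382), and it's turned about 70° from the long side. I'll move above it.

Emit:
servo_tool(
  deltas=[0.7,0.3,0,0,-0.3,0.7,0.73,0,0,-0.72,0.7,0.73,0,0,-0.72,0.7,0.73,0,0,-0.72,0.7,0.73,0,0,-0.72,0.7,0.73,0,0,-0.72,0.7,0.73,0,0,-0.72,0.7,0.73,0,0,-0.72,0.7,0.73,0,0,-0.72,0.7,0.73,0,0,-0.72],
)

```text
clock: 1.1
tool_pos: [0.5131, -0.3818, 0.2301]
ee_rot: [-1.915, -2.488, 0.0]
wrist_force: [0.3, 0.4, 1.1]
finger_gap: 0.0596
grip_force: 0.0
```

Emit:
servo_tool(
  deltas=[0.7,0,0,0,-0.24,0.7,0,0,0,-0.24,0.7,0,0,0,-0.24,0.7,0,0,0,-0.24,0.7,0,0,0,-0.24,0.7,0,0,0,-0.24,0.7,0,0,0,-0.24],
)

```text
clock: 1.8
tool_pos: [0.5122, -0.3825, 0.2309]
ee_rot: [-0.882, -3.015, -0.0]
wrist_force: [-0.7, -0.2, 0.2]
finger_gap: 0.0597
grip_force: 0.0
```

```bash
python3 - <<'E'
from h import *
s=env.sense();f=imaging.grab_frame('wrist');cv2.imwrite('pics/w1.png',f)
R=Ro.from_rotvec(s['ee_rot']).as_matrix();print(s['tool_pos'],np.round(R,3).tolist(),s['qpos'])
print(proj('wrist',[.513,-.382,.1],s))
hsv=cv2.cvtColor(f,cv2.COLOR_BGR2HSV)
m=cv2.inRange(hsv,(8,120,60),(30,255,255))
n,l,st,c=cv2.connectedComponentsWithStats(m)
for i in range(1,n):
    if st[i,4]>80:
        p=cv2.findNonZero((l==i).astype(np.uint8)).reshape(-1,2).astype(np.float32);r=cv2.minAreaRect(p);print(st[i],r)
        for q in cv2.boxPoints(r): print(q,np.round(ray('wrist',q,.1,s),4),hsv[int(c[i][1]),int(c[i][0])])
P=[ray('top',q,.046) for q in[(323,136.75),(314,198),(439.5,217.5)]]
print(np.round(P,3),P[0]+P[2]-P[1])
E
```

```text
[ 0.51218598 -0.38252597  0.23089598] [[-0.842, 0.539, -0.001], [0.539, 0.842, 0.0], [0.001, 0.0, -1.0]] [-6.41479341e-01  3.50525783e-01  2.45599357e-01  1.46663694e+00
 -5.53666702e-06 -7.22539571e-02]
[281.72638259 198.39190916]
[  400     0    99   211 11041] ((450.034912109375, 102.09784698486328), (220.808349609375, 57.616634368896484), 77.71904754638672)
[3.9840225e+02 3.4781647e-01] [ 0.431  -0.2273  0.1   ] [ 15 153 138]
[454.7004  -11.90757] [ 0.4462 -0.1891  0.1   ] [ 15 153 138]
[501.66757 203.84787] [ 0.6227 -0.22    0.1   ] [ 15 153 138]
[445.36942 216.10327] [ 0.6064 -0.2668  0.1   ] [ 15 153 138]
[269 168  19  57 668] ((278.0, 196.0), (56.0, 18.0), 90.0)
[269. 168.] [ 0.4842 -0.3766  0.1   ] [ 21 174 208]
[287. 168.] [ 0.4926 -0.3636  0.1   ] [ 21 174 208]
[287. 224.] [ 0.536 -0.391  0.1  ] [ 21 174 208]
[269. 224.] [ 0.5272 -0.4047  0.1   ] [ 21 174 208]
[ 491  238   69  128 5680] ((524.9999389648438, 301.5), (126.99998474121094, 67.99998474121094), 90.0)
[490.99994 238.     ] [ 0.6489 -0.2401  0.1   ] [ 26 225  86]
[558.99994 238.     ] [ 0.6827 -0.1874  0.1   ] [ 26 225  86]
[558.99994 365.     ] [ 0.8263 -0.2334  0.1   ] [ 26 225  86]
[490.99994 365.     ] [ 0.7874 -0.2942  0.1   ] [ 26 225  86]
[[ 0.551 -0.099  0.046]
 [ 0.403 -0.079  0.046]
 [ 0.362 -0.367  0.046]] [ 0.51009989 -0.38784321  0.046     ]
```

View pics/w1.png

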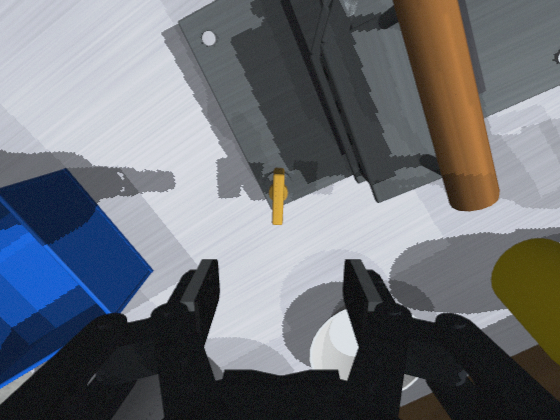

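The wrist view shows the brass blade at cols 273–283, rows 168–224, parallel to tool x. It lies about 3 mm to the -y side of the finger centre plane, and the iron is well clear. I'll descend partway and recheck.

Emit:
servo_tool(
  deltas=[0.6,0,-0.0056,0.1,0,0.6,0,-0.0056,0.2,0,0.6,0,-0.0056,0.22,0,0.6,0,-0.0056,0.22,0,0.6,0,-0.0056,0.22,0],
)

```text
clock: 2.35
tool_pos: [0.5118, -0.3857, 0.1238]
ee_rot: [0.877, 3.014, -0.002]
wrist_force: [0.4, -0.1, 0.2]
finger_gap: 0.051
grip_force: 0.0
```

```bash
python3 - <<'E'
from h import *
s=env.sense();f=imaging.grab_frame('wrist');cv2.imwrite('pics/w2.png',f[100:420,150:420])
hsv=cv2.cvtColor(f,cv2.COLOR_BGR2HSV)
m=cv2.inRange(hsv,(8,120,60),(30,255,255));m[:,360:]=0
R=Ro.from_rotvec(s['ee_rot']).as_matrix();print(s['tool_pos'])
g=s['tool_pos']
print('axis px at z.1',proj('wrist',[g[0],g[1],.1],s))
n,l,st,c=cv2.connectedComponentsWithStats(m);i=1+np.argmax(st[1:,4]);print(st[i])
for r in range(st[i,1],st[i,1]+st[i,3],6):
    x=np.where(l[r]==i)[0]; X=ray('wrist',((x[0]+x[-1])/2,r),.1,s); print(r,x[0],x[-1],np.round(1000*(R.T@(X-g)),1)[:2],hsv[r,x[len(x)//2]])
E
```

```text
[ 0.51180509 -0.38566462  0.12377707]
axis px at z.1 [280.88190871 250.30641207]
[ 268  198   27   89 1626]
198 277 286 [31.   0.3] [ 21 166  69]
204 275 290 [27.6  0.9] [ 21 154  76]
210 275 290 [24.2  0.9] [ 22 154  78]
216 274 291 [20.7  0.9] [ 21 173 212]
222 271 291 [17.2  0.1] [ 21 171 221]
228 269 294 [13.7  0.3] [ 21 171 194]
234 268 294 [10.1  0.1] [ 20 163 103]
240 269 293 [6.4 0.1] [ 21 168 102]
246 274 289 [2.7 0.4] [ 21 158 102]
252 274 288 [-1.   0.1] [ 21 156 106]
258 273 288 [-4.8 -0.2] [ 20 173 103]
264 273 288 [-8.6 -0.2] [ 20 166 103]
270 273 288 [-12.5  -0.2] [ 21 172 135]
276 273 287 [-16.4  -0.5] [ 22 171 225]
282 272 287 [-20.4  -0.8] [ 22 179 226]
```

View pics/w2.png

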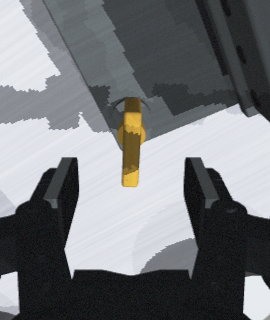

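The blade is centred between the fingers within 1 mm, in both axes, with about 2° of yaw to trim. I'll descend and close.

Emit:
servo_tool(
  deltas=[0.6,0,0,0.05,0.01,0.6,0,0,0.1,0.01,0.6,0,0,0.107,0.01,0.6,0,0,0.107,0.01,0.3,0,0,0.107,0.01,0,0,0,0.107,0.01,0,0,0,0.107,0.01,0,0,0,0.107,0.01],
  squeeze=40,
)

```text
clock: 3.2
tool_pos: [0.5115, -0.3854, 0.0693]
ee_rot: [0.924, 3.0, -0.001]
wrist_force: [-0.1, -0.6, 6.1]
finger_gap: 0.009
grip_force: 40.9
```

Emit:
servo_tool(
  deltas=[0,0.0005,0,0,0.03,0,0.001,0,0,0.06,0,0.0015,0,0,0.09,0,0.002,0,0,0.12,0,0.0025,0,0,0.15,0,0.003,0,0,0.18,0,0.003,0,0,0.18],
)

```text
clock: 3.9
tool_pos: [0.5107, -0.3847, 0.0692]
ee_rot: [1.724, 2.623, -0.0]
wrist_force: [2.4, 0.5, 6.9]
finger_gap: 0.0097
grip_force: 40.9
```

```bash
python3 - <<'E'
from h import *
s=env.sense();print(s['torque'],s['wrist_force'],s['joint_efforts'],s['qpos'],s['tool_pos'])
f=imaging.grab_frame('wrist');cv2.imwrite('pics/w3.png',f)
E
```

```text
[-0.33932489 -0.38099817 -0.09515137] [2.3600801  0.54714066 6.90515941] [ -0.72230883 -54.43673015  30.6111753    0.69412675  -0.06608159
   0.54652825] [-6.45710660e-01  3.79538314e-01 -6.96489466e-02  1.11843091e+00
  5.80035136e-05  5.17053133e-01] [ 0.51065714 -0.38473733  0.0691948 ]
```

View pics/w3.png

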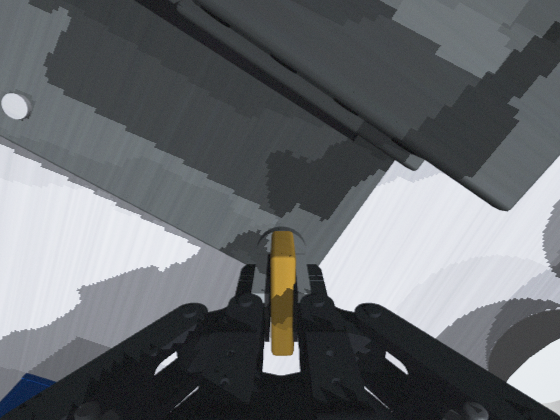

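The wrist view shows the blade at (283,290), held squarely between the pads and turning with the tool. It has roughly 31° left to go.

Emit:
servo_tool(
  deltas=[0,0.0005,0,0,0.03,0,0.001,0,0,0.06,0,0.0015,-0.0005,0,0.09,0,0.002,-0.0005,0,0.12,0,0.0025,-0.001,0,0.14,0,0.0025,-0.001,0,0.15,0,0.0025,-0.001,0,0.15],
)

```text
clock: 4.65
tool_pos: [0.51, -0.3839, 0.0691]
ee_rot: [2.285, 2.151, 0.001]
wrist_force: [4.4, 0.0, 5.6]
finger_gap: 0.0092
grip_force: 40.9
```

```bash
python3 - <<'E'
from h import *
s=env.sense();print(s['torque'],s['wrist_force'],s['joint_efforts'][5],s['qpos'][5],s['tool_pos'],np.degrees(2*np.arctan2(s['ee_rot'][1],s['ee_rot'][0])))
E
```

```text
[-0.54066417 -0.75411327  0.12097906] [4.3932103  0.03954048 5.61181749] 0.24267330765724182 0.9862360461476832 [ 0.51004947 -0.38388374  0.06908082] 86.51881073635231
```

Emit:
servo_tool(
  deltas=[0,0.0005,0,0,0.01,0,0.0005,0,0,0.015,0,0.0005,0,0,0.015],
)

```text
clock: 4.95
tool_pos: [0.51, -0.3838, 0.0691]
ee_rot: [2.335, 2.096, 0.001]
wrist_force: [3.8, -0.7, 5.3]
finger_gap: 0.0093
grip_force: 40.9
```

```bash
cat > st.py <<'E'
from h import *
s=env.sense();print(s['torque'],s['wrist_force'],s['joint_efforts'][5],s['qpos'][5],s['tool_pos'],np.degrees(2*np.arctan2(s['ee_rot'][1],s['ee_rot'][0])))
E
python3 st.py
```

```text
[-0.61338481 -0.73897747  0.07083153] [ 3.7569716  -0.65645249  5.31615021] 0.1887761615216732 1.033295793880473 [ 0.51001053 -0.38379575  0.06905664] 83.83441117276652
```

Emit:
servo_tool(
  deltas=[0,0.0005,0,0,0.005,0,0.0005,0,0,0.01,0,0.0005,0,0,0.01],
)

```text
clock: 5.25
tool_pos: [0.51, -0.3837, 0.0691]
ee_rot: [2.368, 2.058, 0.001]
wrist_force: [4.1, -1.7, 5.6]
finger_gap: 0.0092
grip_force: 40.9
```

```bash
python3 st.py
```

```text
[-0.84444889 -0.74836597  0.13324949] [ 4.11469448 -1.72239254  5.57737953] 0.19083872437477112 1.0655797715231137 [ 0.51000275 -0.38370805  0.06907867] 81.99669933751467
```

Emit:
servo_tool(
  deltas=[0,0.0003,0,0,0.005,0,0.0003,0,0,0.01,0,0.0003,0,0,0.01],
)

```text
clock: 5.55
tool_pos: [0.5101, -0.3835, 0.069]
ee_rot: [2.399, 2.022, 0.001]
wrist_force: [3.8, -2.4, 6.1]
finger_gap: 0.0093
grip_force: 42.3
```

```bash
python3 st.py
```

```text
[-0.82448058 -0.78180108  0.59404155] [ 3.82625641 -2.39348342  6.10392636] 0.650402382016182 1.0962447760412948 [ 0.51007111 -0.38352855  0.06903853] 80.25641213762036
```

Emit:
servo_tool(
  deltas=[0,0,0,0,0.005,0,0,0,0,0.01,0,0,0,0,0.01],
)

```text
clock: 5.85
tool_pos: [0.5101, -0.3835, 0.0691]
ee_rot: [2.43, 1.985, 0.001]
wrist_force: [3.2, -2.8, 5.9]
finger_gap: 0.0092
grip_force: 50.1
```

```bash
python3 st.py
```

```text
[-0.82171446 -0.77597478  0.94493196] [ 3.18037975 -2.82090908  5.88589419] 1.009507030248642 1.1269431573842144 [ 0.51010036 -0.38348441  0.06908071] 78.50246150905144
```

The torque climbed from about 0.1 to 0.94 N m at the expected 80° blade angle, so the thread is at its end. I'll ease off the wind-up, let go and rise straight up.

Emit:
servo_tool(
  deltas=[0,0,0,0,-0.005,0,0,0,0,-0.01,0.2,0,0,0,-0.01,0.5,0,0,0,-0.01,0.5,0,0,0,-0.01,0.5,0,0,0,-0.01,0.5,0,0,-0.05,-0.01,0.5,0,0,-0.15,-0.01,0.5,0,0,-0.25,-0.01,0.5,0,0,-0.32,-0.01],
  squeeze=20,
)

```text
clock: 6.85
tool_pos: [0.5087, -0.3827, 0.2312]
ee_rot: [2.403, 2.02, 0.001]
wrist_force: [0.5, -0.9, 0.4]
finger_gap: 0.0426
grip_force: 0.0
```

Emit:
servo_tool(
  deltas=[0.5,0,0,0,0,0.5,0,0,0,0,0.5,0,0,0,0],
)

```text
clock: 7.15
tool_pos: [0.5081, -0.3821, 0.226]
ee_rot: [-2.403, -2.019, 0.001]
wrist_force: [-0.1, 0.3, -0.1]
finger_gap: 0.0425
grip_force: 0.0
```

```bash
python3 - <<'E'
from h import *
s=env.sense();f=imaging.grab_frame('wrist');cv2.imwrite('pics/w4.png',f)
g=s['tool_pos'];R=Ro.from_rotvec(s['ee_rot']).as_matrix();print(g,s['wrist_force'])
hsv=cv2.cvtColor(f,cv2.COLOR_BGR2HSV)
m=cv2.inRange(hsv,(8,120,60),(30,255,255));m[:,360:]=0
n,l,st,c=cv2.connectedComponentsWithStats(m);i=1+np.argmax(st[1:,4]);print(st[i])
P=[]
for r in range(st[i,1],st[i,1]+st[i,3]):
    x=np.where(l[r]==i)[0]; P.append(ray('wrist',((x[0]+x[-1])/2,r),.1,s))
P=np.array(P);d=P[8]-P[-2];print('blade ang',np.degrees(np.arctan2(d[1],d[0])),P.mean(0))
t=imaging.grab_frame('top');a=cv2.imread('pics/top0.png')[90:250,280:480];b=t[90:250,280:480]
cv2.imwrite('pics/cmp.png',cv2.resize(np.vstack([a,b]),None,fx=1.8,fy=1.8))
w=f.copy();cv2.imwrite('pics/both.png',np.hstack([cv2.resize(f,(373,280)),cv2.resize(np.vstack([a,b]),(350,560))[:280]]))
v=np.zeros((560,780,3),np.uint8);v[:280,:373]=cv2.resize(f,(373,280));v[:,380:730]=cv2.resize(np.vstack([a,b]),(350,560));cv2.imwrite('pics/both.png',v)
E
```

```text
[ 0.50807829 -0.38214776  0.22598484] [-0.1284513   0.341368   -0.12571471]
[   48     0   287    47 12165]
blade ang 44.40892287248064 [ 0.46163069 -0.23616534  0.1       ]
```

View pics/both.png

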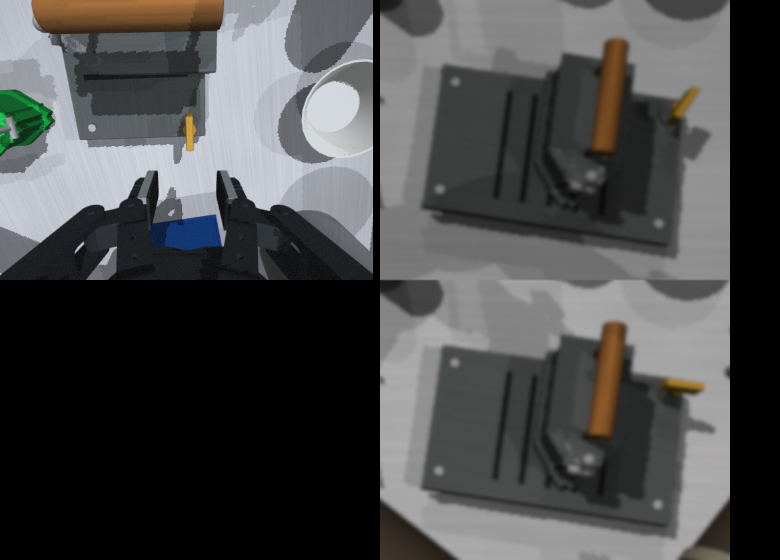

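The wrist view shows the blade at (189,133), lying roughly along the long side. The top view comparison shows the iron and stand where they were, with the blade turned parallel to the long edge. I'll check the final angle numerically before handing in.

```bash
python3 - <<'E'
from h import *
s=env.sense();f=cv2.imread('pics/w4.png')
hsv=cv2.cvtColor(f,cv2.COLOR_BGR2HSV)
m=cv2.inRange(hsv,(15,120,60),(30,255,255))[150:240,250:320]
n,l,st,c=cv2.connectedComponentsWithStats(m);i=1+np.argmax(st[1:,4]);l=l==i;rows=np.where(l.any(1))[0]
X=[]
for r in rows[10:-2]:
    x=np.where(l[r])[0];
    X.append(ray('wrist',(250+x[-1],150+r),.1,s)[:2]);
vx,vy,_,_=cv2.fitLine(np.float32(X),cv2.DIST_HUBER,0,.01,.01).ravel();print('blade',np.degrees(np.arctan2(vy,vx)))
# plate near edge & left edge from thresholding: gray plate
g=cv2.cvtColor(f,cv2.COLOR_BGR2GRAY)
E2=[]
for cx in range(135,270,3):
    col=g[185:230,cx].astype(int);d=np.diff(cv2.blur(col.astype(np.float32),(1,5)).ravel());r=185+np.argmax(d);E2.append(ray('wrist',(cx,r),.044,s)[:2])
vx,vy,_,_=cv2.fitLine(np.float32(E2),cv2.DIST_HUBER,0,.001,.01).ravel();print('short edge',np.degrees(np.arctan2(vy,vx)))
t=imaging.grab_frame('top');a=cv2.imread('pics/top0.png')
def riv(im,p):
    w=cv2.cvtColor(im,cv2.COLOR_BGR2GRAY)[p[1]-7:p[1]+8,p[0]-7:p[0]+8].astype(float);w=np.clip(w-np.percentile(w,80)-10,0,None)
    M=cv2.moments(w);return np.array([M['m10'],M['m01']])/M['m00']+np.array(p)-7
for p in[(323,137),(314,198),(440,217)]:
    A,B=riv(a,p),riv(t,p);print(np.round(A,1),np.round(B,1),np.round(1000*(ray('top',B,.046)-ray('top',A,.046)),1),ray('top',B,.046))
E
```

```text
blade 80.530785
short edge -7.998738
[322.6 136.2] [322.3 136.8] [-1.4  0.8  0. ] [ 0.55069912 -0.09758961  0.046     ]
[313.7 197.6] [313.2 198.5] [-2.2  1.1  0. ] [ 0.40189855 -0.07699844  0.046     ]
[438.9 217.2] [438.3 217.8] [-1.5  1.4  0. ] [ 0.36159213 -0.36460606  0.046     ]
```

```bash
python3 -c "
from bench import env
print(env.job_done())"
```

```text
the job is handed in; nothing more can be done
None
```

I screwed the wing screw clockwise to the hard end of its thread and let go. The blade lies along the stand's long side to within about 1.5°, the iron is still in its place, and the stand moved only about 2 mm, roughly what levelling would cause. I handed the job in at about 7 s and didn't view the opposite foot on the table directly.

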